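# Fetch the slide box from behind the reagent bottles

### The arm

A 6-joint arm with a two-finger parallel gripper is mounted at the origin on the work surface. World frame = base frame: x ahead of the robot, y to its left, z up, the work surface at z = 0. Lengths are in m, angles in degrees, forces in N, time in s.
With the tool pointing down it reaches from about 0.4 to 0.825 m from the base axis. Payload 7 kg.
Tool frame: the origin (TCP) lies between the finger pads; the fingertips stand 22 mm ahead of it and the grasp point (between the pads) lies 3 mm ahead of it; z points along the fingers, y is the direction in which the jaws open and shut (so a half turn about z gives the same grasp; the last joint's range is limited). The gripper opens to 88 mm and grips with 3 to 60 N. Pads are 19 mm wide; open, the fingers measure 130 mm over their backs; the gripper's body (78 mm by 193 mm) begins 47 mm behind the grasp point.
Start: joints at [82.168, 20.546, 0.682, 0, -70.136, -16.507], TCP at [0.278, 0.615, 0.249] pointing down, gripper open.
Joint ranges: [-176.03, 176.03], [-82.01, 121.73], [-58.28, 71.71], [-173.87, 95.51], [-174.79, -0.11], [-173.66, 173.66]. Speed limits (degrees/s): [136.94, 136.94, 172.46, 180, 180, 180].

### API

Orientations are given as [roll, pitch, yaw] about the fixed x, y, z axes, in that order (R = Rz(yaw) Ry(pitch) Rx(roll)).
In Python, from plant import telemetry, cams, r gives the robot as it stands.
- The arm moves only by the tool carry_out, never from a script. Its argument "commands" is one flat list of numbers, 5 for each row, row after row: the shift along the world's x, y, z as a fraction of full scale, then the turn about the world's z as a fraction of full scale, then the gripper's target within -1 to 1 (shut at 1, half-way at 0, fully open at -1). In form: [x, y, z, turn, claw, x, y, z, turn, claw, ...]. A call has 1 to 8 rows; each row shifts and turns the commanded pose from where the row before left it; what a row does not reach is not made up. Full scale, the value 1, is 0.04 m for a shift and 4 degrees for a turn. A row lasts 1/10 s, in which the tool goes at most 50 mm and 8.59 degrees, less where a joint would pass 70% of its speed; a pose out of reach is approached as far as the arm can. A call with a number of a shift or a turn outside -1 to 1 is refused whole. A call with a gripper value outside its range is refused whole. The fingers move at their own pace and stop on an object; "grip_force" is the grip in N (left out, the last holds). Time passes only in rows, so rows that do not move let the fingers close. It gives the time, the measured TCP pose, the force and the opening at its end, in the units of the state.
- telemetry.get_state(): the state, without advancing time (a new reading comes with each control period).
- cams.capture(name): name is "scene" or "top" or "wrist"; returns a dict with "frame" (384x512x3 uint8, red, green, blue), "camera_matrix" (3x3 intrinsics, pixels), "camera_from_world" (4x4, takes a point from world to camera coordinates); the wrist camera has in their place "mount" (4x4, takes a point from camera to tool coordinates, whose origin is the TCP and whose axes are the flange's). Camera axes: x right, y down, z forward; pixel columns grow to the right and rows downward; lengths in m; the calibration is good to about 2 mm. A picture is of the moment at which its call begins: read the wrist's pose just before it. There is no depth.
- r.close_job(): hands the job in, once; it reports no verdict.
The state is a dict: "time_s": time; "joints": joint angles; "qd": joint speeds; "joint_torque": joint torques, N m; "tcp_pos": TCP position; "eef_rot": TCP orientation; "contact_force": force on the tool from outside, world axes, zero at the start; "moment": the same for the moment, N m; "gripper_width": finger opening in m.
Only numpy, scipy, OpenCV 4.12 (cv2) and the standard library are available. Lean on these libraries where they do the work, as an engineer would, in place of code of your own. Each camera call takes 0.05 s, during which the arm holds its last target. There are 200 camera calls.

### The job

The yellow slide box is hemmed in behind the three reagent bottles: first move all three bottles aside to stand in the steel tray, without shifting the box, then fetch the box and lay it in the middle of the black mat, along the mat. Only when the box lies there, stand each bottle back on the round pad of its own colour, fully on it. Let no bottle fall over, leave the rack of purple-capped tubes where it is, and let go of everything.

Things in the scene. Friction and masses are not known exactly. Their poses are not given: they have to be found in the camera images.
- red_bottle_mid (a point): Reagent bottle with red screw cap and red band: off-white upright round bottle, 48 mm in diameter, 112 mm high, about 150 g, loose. The cap at the top is 30 mm in diameter and 30 mm high, the slender place to grip; its mid-height lies 41 mm above this point. This point is the bottle's centre, half-way up (56 mm above its underside); z points up along the bottle, x and y are of no account.
- blue_bottle_mid (a point): Reagent bottle with blue screw cap and blue band: off-white upright round bottle, 48 mm in diameter, 112 mm high, about 150 g, loose. The cap at the top is 30 mm in diameter and 30 mm high, the slender place to grip; its mid-height lies 41 mm above this point. This point is the bottle's centre, half-way up (56 mm above its underside); z points up along the bottle, x and y are of no account.
- green_bottle_mid (a point): Reagent bottle with green screw cap and green band: off-white upright round bottle, 48 mm in diameter, 112 mm high, about 150 g, loose. The cap at the top is 30 mm in diameter and 30 mm high, the slender place to grip; its mid-height lies 41 mm above this point. This point is the bottle's centre, half-way up (56 mm above its underside); z points up along the bottle, x and y are of no account.
- slide_box_mid (a point): Slide box: yellow closed rectangular box with a white label on top and a black seam round it, 36 mm (its x) by 84 mm (its y, the long way) by 36 mm high, about 120 g, loose; it starts flat on the board (4 mm above the work surface) close behind the row of bottles, its long side roughly along the row (within 0.1 rad), with less than 20 mm between it and the middle bottle. Grip it across its 36 mm. This point is its centre, 18 mm above its underside; z points up.
- pad_red: Flat round red pad, 72 mm in diameter, fixed, on the pale grey board (top of the board 4 mm above the work surface): the place of the bottle with the red cap, which stands on it at the start. Origin at the centre of its underside; its top is 3 mm above that, so 7 mm above the work surface. The three pads form a row with 80 to 81 mm between neighbours' centres.
- pad_blue: Flat round blue pad, 72 mm in diameter, fixed, on the pale grey board (top of the board 4 mm above the work surface): the place of the bottle with the blue cap, which stands on it at the start. Origin at the centre of its underside; its top is 3 mm above that, so 7 mm above the work surface. The three pads form a row with 80 to 81 mm between neighbours' centres.
- pad_green: Flat round green pad, 72 mm in diameter, fixed, on the pale grey board (top of the board 4 mm above the work surface): the place of the bottle with the green cap, which stands on it at the start. Origin at the centre of its underside; its top is 3 mm above that, so 7 mm above the work surface. The three pads form a row with 80 to 81 mm between neighbours' centres.
- mat: Black rectangular mat with a thin white outline, fixed flat on the work surface: 62 mm (its x) by 110 mm (its y, the long way), 3 mm thick; where the slide box goes, its long way along the mat's, either way round. Origin at the centre of its underside, z up.
- tray: Shallow bright steel tray, fixed on the work surface: 250 mm (its x, the long way) by 120 mm (its y) outside, walls 3 mm thick, rim 12 mm high, inner floor 3 mm above the work surface; all three bottles fit in a row along its x, 75 mm apart. Origin at the centre of its underside, z up.
- rack_mid (a point): White sample rack with eight purple-capped tubes standing in it, 55 mm (its x) by 110 mm (its y) by 90 mm high over the caps, loose, in a far corner; leave it alone. This point is its centre, 45 mm above its underside.

How it is judged:
By the outcome, as a careful person would: the job done as asked, in the order asked, and still so for the second after the job is handed in, with the robot touching nothing.
It also fails if it takes over 144 s, if anything falls off the work surface, if the arm or the gripper's body presses on something with over 40 N, if the wrist force passes 120 N, or if a joint passes its speed limit or range.

## Working session

There is one attempt and no reset: what is moved stays moved. The work goes in short steps, Python scripts to look and compute and a tool call to move; the robot and the scene stay as the last step left them, time stands still between calls to the robot, and variables do not carry over. Pictures are saved under pics/ and viewed, about 12 in all and at most 16, crops included, and the job is handed in when it is done.

Besides the shell and the picture viewer there is one more tool, called after "Request:" by a JSON object that holds its "name" and its "arguments". carry_out: Moves the arm, as the interface text tells. Shift numbers are shares of 0.04 m and turn numbers shares of 4 degrees, none past 1 either way. Its arguments: {"type":"object","properties":{"commands":{"type":"array"},"grip_force":{"type":"number"}},"required":["commands"]}

```bash
ls; mkdir -p pics; cat > h.py <<'E'
import cv2,numpy as np
from plant import telemetry,cams,r
def snap(n,f):
    c=cams.capture(n); cv2.imwrite('pics/'+f,c['frame'][:,:,::-1]); 
    return c
def ray(c,uv,z):
    K=np.array(c['camera_matrix']);T=np.array(c['camera_from_world'])
    R,t=T[:3,:3],T[:3,3]; o=-R.T@t
    d=R.T@np.linalg.inv(K)@np.array([uv[0],uv[1],1.]); return o+d*(z-o[2])/d[2]
def proj(c,p):
    K=np.array(c['camera_matrix']);T=np.array(c['camera_from_world'])
    q=K@(T[:3,:3]@np.array(p)+T[:3,3]); return q[:2]/q[2]
E
python3 - <<'E'
from h import *
import pickle
s=telemetry.get_state();print(s)
a=snap('top','top0.png');b=snap('scene','scene0.png')
pickle.dump((a,b),open('c0.pkl','wb'))
for c in(a,b):print(np.round(c['camera_matrix'],1).tolist(),np.round(c['camera_from_world'],3).tolist())
E
```

```text
pics
{'time_s': 0.0, 'joints': array([ 8.21670947e+01,  2.05914248e+01,  6.34312177e-01, -1.93004406e-02,
       -7.01354940e+01, -1.65050034e+01]), 'qd': array([ 0.02688626, -0.00212784, -0.10161155, -0.02843029,  0.07130475,
       -0.12904177]), 'joint_torque': array([-5.10669415e-04, -5.82716596e+01,  2.93052578e+01,  6.99744388e+00,
        6.94673668e-03, -1.64726471e-04]), 'tcp_pos': array([0.27804021, 0.61458789, 0.24762944]), 'eef_rot': array([ 1.79906054e+02, -8.91584048e-03, -2.43444742e+01]), 'contact_force': array([-0.68465643, -0.34429802,  0.29991801]), 'moment': array([-0.06211882,  0.0218813 ,  0.02354796]), 'gripper_width': 0.08754097237074959}
[[400.7, 0.0, 251.6], [0.0, 400.7, 192.5], [0.0, 0.0, 1.0]] [[0.023, -1.0, 0.001, -0.021], [-0.991, -0.023, -0.129, 0.619], [0.129, 0.002, -0.992, 0.9], [0.0, 0.0, 0.0, 1.0]]
[[351.1, 0.0, 253.3], [0.0, 351.1, 193.1], [0.0, 0.0, 1.0]] [[0.62, 0.784, 0.019, -0.376], [0.543, -0.411, -0.733, -0.274], [-0.567, 0.465, -0.68, 1.259], [0.0, 0.0, 0.0, 1.0]]
```

```bash
python3 - <<'E'
import cv2
for f in('top0','scene0'):
    i=cv2.imread(f'pics/{f}.png');cv2.imwrite(f'pics/{f}b.png',cv2.resize(i,(768,576),interpolation=cv2.INTER_CUBIC))
E
```

```text
(no output)
```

View pics/top0b.png

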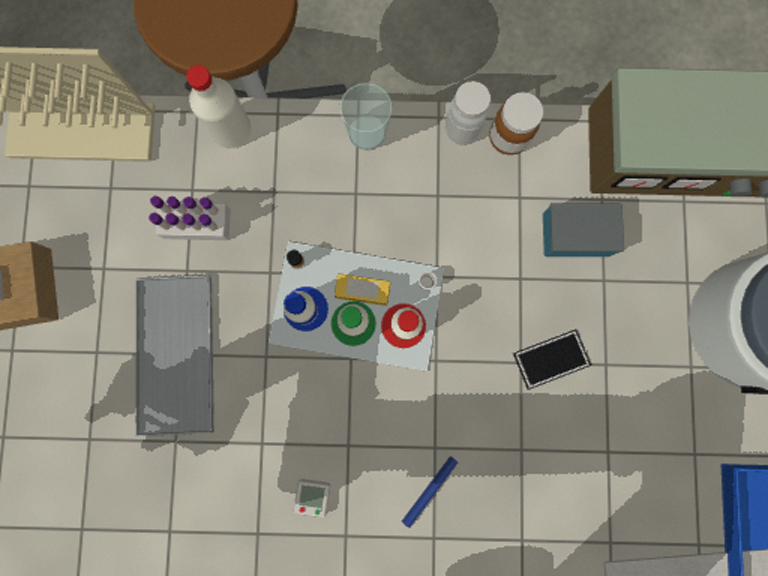

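View pics/scene0b.png

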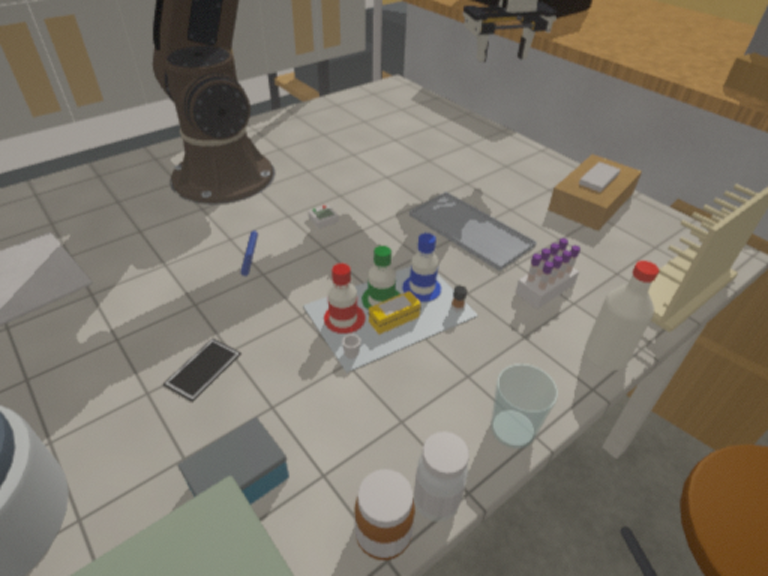

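The top view (×1.5) shows blue, green and red caps near (295,300), (352,318) and (408,321). The box is at (362,289), the mat at (552,359), the tray at (175,355) and the rack at (188,215). Next I'll enlarge the parts I need to measure.

```bash
python3 - <<'E'
import cv2,numpy as np
i=cv2.imread('pics/top0.png')
c=i[155:255,175:305];cv2.imwrite('pics/boardz.png',cv2.resize(c,None,fx=6,fy=6,interpolation=cv2.INTER_CUBIC))
a=cv2.resize(i[210:270,335:400],None,fx=6,fy=6,interpolation=cv2.INTER_CUBIC) #390x360
b=cv2.resize(i[175:295,80:150],None,fx=5,fy=5,interpolation=cv2.INTER_CUBIC) #350x600
o=np.zeros((600,750,3),np.uint8);o[:360,:390]=a;o[:600,400:]=b;cv2.imwrite('pics/mt.png',o)
E
```

```text
(no output)
```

View pics/boardz.png

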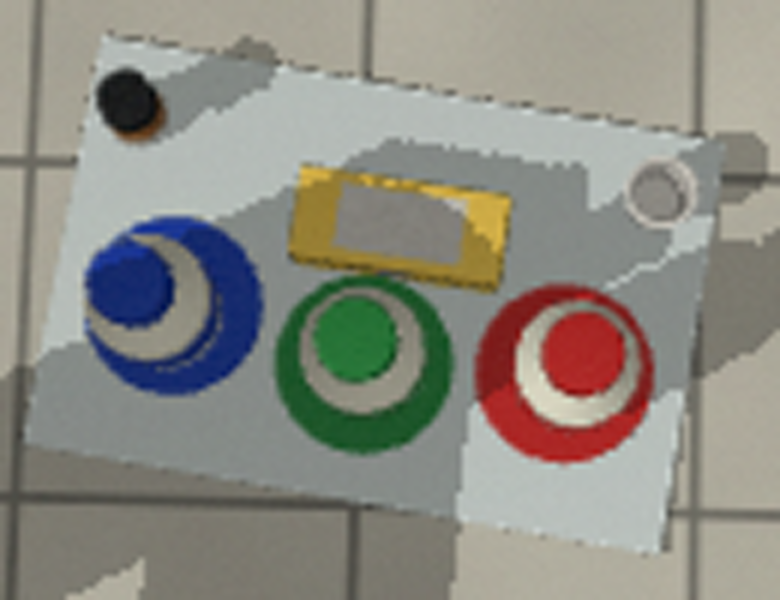

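View pics/mt.png

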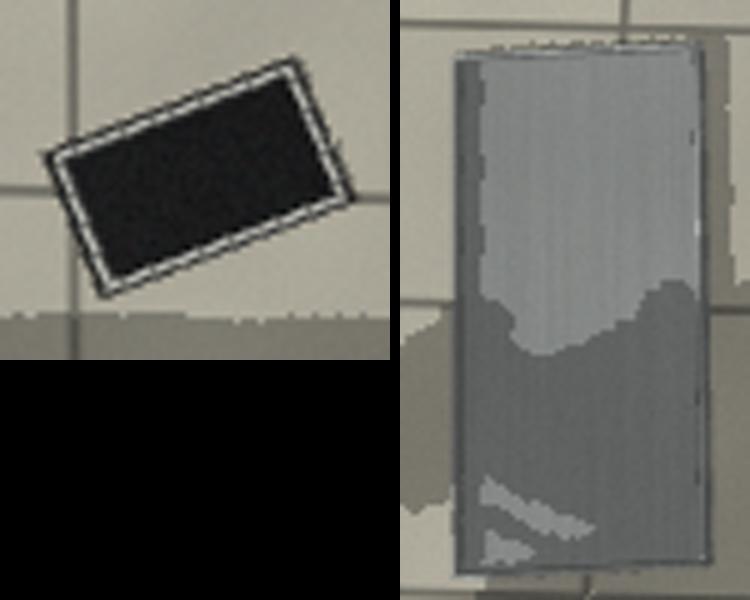

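The board crop shows pad centres at blue (174,305), green (364,364) and red (565,374), and cap tops at (131,282), (356,340) and (583,354). The box top corners are roughly (302,163), (511,198), (498,290) and (290,262). The second crop gives the mat and tray corners.

```bash
cat > m.py <<'E'
from h import *
import pickle
a,b=pickle.load(open('c0.pkl','rb'))
cv=lambda p,f,ox,oy:((p[0]+.5)/f-.5+ox,(p[1]+.5)/f-.5+oy)
B=lambda p,z:ray(a,cv(p,6,175,155),z)
for n,p,q in(('blue',(174,305),(131,282)),('green',(364,364),(356,340)),('red',(565,374),(583,354))):
    print(n,'pad',B(p,.007).round(4),'cap',B(q,.119).round(4), 'scene px x1.5 cap',(1.5*proj(b,B(q,.119))).round())
def rect(P,n):
    P=np.array(P)[:,:2];c=P.mean(0);u=P[1]-P[0]+P[2]-P[3];v=P[3]-P[0]+P[2]-P[1]
    print(n,c.round(4),'sides',np.linalg.norm(u)/2,np.linalg.norm(v)/2,'u dir',np.degrees(np.arctan2(u[1],u[0])),'v',np.degrees(np.arctan2(v[1],v[0])))
for z in(.04,.022):
  P=[B(p,z) for p in((302,163),(511,198),(498,290),(290,262))];rect(P,'box')
rect([ray(a,cv(p,6,335,210),.003) for p in((45,152),(296,57),(355,198),(104,297))],'mat')
rect([ray(a,cv((p[0]-400,p[1]),5,80,175),.012) for p in((455,52),(700,42),(712,563),(457,574))],'tray')
print('rack',ray(a,(122,142),.09),'vial',B((130,100),.03),'ring',B((662,192),.02),'cam',-a['camera_from_world'][:3,:3].T@a['camera_from_world'][:3,3])
T=a;print(1.5*proj(b,(0.637,0.07,.04)))
E
python3 m.py
```

```text
blue pad [0.5899 0.1086 0.007 ] cap [0.5871 0.1107 0.119 ] scene px x1.5 cap [425. 238.]
green pad [0.5679 0.0314 0.007 ] cap [0.5683 0.0298 0.119 ] scene px x1.5 cap [381. 250.]
red pad [ 0.5658 -0.0495  0.007 ] cap [ 0.5652 -0.051   0.119 ] scene px x1.5 cap [340. 269.]
box [0.619  0.0174] sides 0.08254463036914153 0.03797788179736896 u dir -97.32095571669478 v 174.13942190826748
box [0.6214 0.0179] sides 0.08413770271479229 0.03871083696316496 u dir -97.32095571669475 v 174.13942190826748
mat [ 0.5188 -0.2891] sides 0.10916007414928616 0.060873183670281855 u dir -67.94410169400072 v -157.9624711032603
tray [0.5131 0.3144] sides 0.11897932951376919 0.24761601294130983 u dir -86.26933590955637 v -175.38398141211098
rack [0.72140037 0.28827152 0.09      ] vial [0.66921883 0.12654409 0.03      ] ring [ 0.63865551 -0.08649634  0.02      ] cam [ 0.49799873 -0.0085314   0.97266533]
[423.33996255 297.73178505]
```

Request:
{"name": "carry_out", "arguments": {"commands": [0.485,-0.789,0,-1,-0.15,0.485,-0.789,0,-1,-0.15,0.485,-0.789,0,-1,-0.15,0.485,-0.789,0,-1,-0.15,0.485,-0.789,0,-1,-0.15,0.485,-0.789,0,-1,-0.15,0.485,-0.789,0,-1,-0.15,0.485,-0.789,0,-1,-0.15], "grip_force": 20}}

```text
time_s: 0.9
tcp_pos: [0.4338, 0.361, 0.2483]
eef_rot: [180.0, -0.0, -56.5]
contact_force: [0.6, 0.1, -0.2]
gripper_width: 0.0507
```

Request:
{"name": "carry_out", "arguments": {"commands": [0.485,-0.789,0,-1,-0.15,0.485,-0.789,0,-1,-0.15,0.485,-0.789,0,-1,-0.15,0.485,-0.789,0,-1,-0.15,0.485,-0.789,0,-1,-0.15,0.485,-0.789,0,-1,-0.15,0.485,-0.789,0,-1,-0.15,0.485,-0.789,0,-1,-0.15]}}

```text
time_s: 1.7
tcp_pos: [0.589, 0.1086, 0.2483]
eef_rot: [180.0, -0.0, -88.5]
contact_force: [0.7, 1.0, 0.1]
gripper_width: 0.0504
```

Request:
{"name": "carry_out", "arguments": {"commands": [0,0,0,0,-0.15,0,0,0,0,-0.15,0,0,0,0,-0.15]}}

```text
time_s: 2.0
tcp_pos: [0.5882, 0.1104, 0.2483]
eef_rot: [180.0, -0.0, -88.3]
contact_force: [-0.9, 0.3, -0.1]
gripper_width: 0.0505
```

```bash
python3 - <<'E'
from h import *
s=telemetry.get_state();c=snap('wrist','w0.png');M=np.array(c['mount'])
from scipy.spatial.transform import Rotation as Ro
T=np.eye(4);T[:3,:3]=Ro.from_euler('xyz',s['eef_rot'],degrees=True).as_matrix();T[:3,3]=s['tcp_pos']
c['camera_from_world']=np.linalg.inv(T@M)
for n,p in dict(blue=(.5885,.1097,.119),green=(.568,.0306,.119),red=(.5655,-.050,.119),bluepad=(.5899,.1086,.007),greenpad=(.5679,.0314,.007)).items(): print(n,proj(c,p).round(1))
print(s['tcp_pos'],M.round(3).tolist())
import pickle;pickle.dump(c,open('w0.pkl','wb'))
E
```

```text
blue [251.  184.2]
green [277.5  97. ]
red [286.4 -10.1]
bluepad [249.6 159.7]
greenpad [269.3  98.4]
[0.58822537 0.11035631 0.24827522] [[0.0, -0.958, -0.285, 0.077], [1.0, 0.0, 0.001, -0.001], [-0.001, -0.285, 0.958, -0.137], [0.0, 0.0, 0.0, 1.0]]
```

View pics/w0.png

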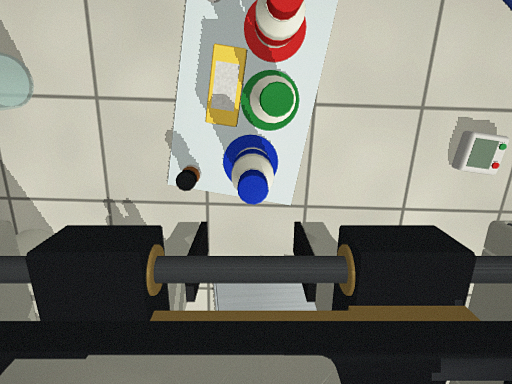

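The wrist view shows the blue cap at (253,186) and the green cap at (277,99). My estimates predicted both within about 2 px, so they hold. I'll descend and grip the blue bottle.

Request:
{"name": "carry_out", "arguments": {"commands": [0,0,-0.85,0,-0.15,0,0,-0.85,0,-0.15,0,0,-0.85,0,-0.15,0,0,-0.5,0,-0.15,0,0,-0.35,0,-0.15,0,0,0,0,1,0,0,0,0,1,0,0,0,0,1], "grip_force": 20}}

```text
time_s: 2.85
tcp_pos: [0.5893, 0.1106, 0.1141]
eef_rot: [-179.9, 0.0, -88.3]
contact_force: [-1.1, 0.1, 1.1]
gripper_width: 0.032
```

Request:
{"name": "carry_out", "arguments": {"commands": [0,0,0,0,1,0,0,0,0,1,0,0,0.3,0,1,0,0,0.8,0,1,0,0,0.8,0,1,0,0,0.8,0,1,0,0,0.4,0,1,0,0,0,0,1]}}

```text
time_s: 3.65
tcp_pos: [0.5898, 0.1104, 0.2402]
eef_rot: [-179.7, 0.1, -88.3]
contact_force: [0.7, 0.3, -2.1]
gripper_width: 0.0298
```

Request:
{"name": "carry_out", "arguments": {"commands": [0,0.4,0,0,1,0,0.8,0,0,1,0,0.9,0,0,1,0,0.9,0,0,1,0,0.9,0,0,1,0,0.8,0,0,1,0,0.54,0,0,1,0,0,0,0,1]}}

```text
time_s: 4.45
tcp_pos: [0.5878, 0.3224, 0.2346]
eef_rot: [179.9, -0.1, -88.2]
contact_force: [-0.3, -0.3, -1.6]
gripper_width: 0.0297
```

Request:
{"name": "carry_out", "arguments": {"commands": [0,0,-0.5,0,1,0,0,-0.8,0,1,0,0,-0.8,0,1,0,0,-0.6,0,1,0,0,-0.3,0,1,0,0,-0.12,0,1,0,0,0,0,1,0,0,0,0,1]}}

```text
time_s: 5.25
tcp_pos: [0.5893, 0.32, 0.1131]
eef_rot: [-179.9, 0.1, -88.3]
contact_force: [-0.0, 0.4, -2.3]
gripper_width: 0.0298
```

Request:
{"name": "carry_out", "arguments": {"commands": [0,0,-0.05,0,1,0,0,0,0,1]}}

```text
time_s: 5.45
tcp_pos: [0.5888, 0.3198, 0.1105]
eef_rot: [-180.0, 0.0, -88.3]
contact_force: [-1.1, 0.1, -2.1]
gripper_width: 0.0298
```

Request:
{"name": "carry_out", "arguments": {"commands": [0,0,-0.03,0,1,0,0,0,0,1,0,0,0,0,1]}}

```text
time_s: 5.75
tcp_pos: [0.589, 0.32, 0.1099]
eef_rot: [-179.9, 0.1, -88.3]
contact_force: [-2.0, 0.0, 6.1]
gripper_width: 0.0295
```

Request:
{"name": "carry_out", "arguments": {"commands": [0,0,0,0,-0.15,0,0,0,0,-0.15,0,0,0.25,0,-0.15,0,0,0.8,0,-0.15,0,0,1,0,-0.15,0,0,1,0,-0.15,0,-0.5,0.2,0,-0.15,0,-0.735,0,0,-0.15]}}

```text
time_s: 6.55
tcp_pos: [0.5895, 0.2711, 0.2416]
eef_rot: [-179.8, 0.2, -88.2]
contact_force: [1.1, 0.7, -0.6]
gripper_width: 0.0504
```

Request:
{"name": "carry_out", "arguments": {"commands": [-0.1,-1,0,0,-0.15,-0.1,-1,0,0,-0.15,-0.1,-1,0,0,-0.15,-0.1,-1,0,0,-0.15,-0.1,-1,0,0,-0.15,0,-0.7,0,0,-0.15,0,-0.3,0,0,-0.15,0,0,0,0,-0.15]}}

```text
time_s: 7.35
tcp_pos: [0.5685, 0.0288, 0.239]
eef_rot: [-180.0, 0.0, -88.5]
contact_force: [0.1, -0.3, 0.2]
gripper_width: 0.0508
```

Request:
{"name": "carry_out", "arguments": {"commands": [0,0,-0.85,0,-0.15,0,0,-0.85,0,-0.15,0,0,-0.85,0,-0.15,0,0,-0.4,0,-0.15,0,0,-0.2,0,-0.15,0,0,0,0,1,0,0,0,0,1,0,0,0,0,1]}}

```text
time_s: 8.15
tcp_pos: [0.5694, 0.0307, 0.1138]
eef_rot: [-179.9, 0.0, -88.3]
contact_force: [-0.5, 0.2, 0.6]
gripper_width: 0.032
```

Request:
{"name": "carry_out", "arguments": {"commands": [0,0,0,0,1,0,0,0,0,1,0,0,0.3,0,1,0,0,0.8,0,1,0,0,0.8,0,1,0,0,0.8,0,1,0,0,0.4,0,1,0,0,0,0,1]}}

```text
time_s: 8.95
tcp_pos: [0.5698, 0.0304, 0.2401]
eef_rot: [-179.7, 0.1, -88.3]
contact_force: [0.3, 0.9, -1.2]
gripper_width: 0.0298
```

Request:
{"name": "carry_out", "arguments": {"commands": [0,0.4,0,0,1,-0.2,0.8,0,0,1,-0.2,1,0,0,1,-0.2,1,0,0,1,-0.2,1,0,0,1,-0.2,1,0,0,1,-0.2,0.9,0,0,1,-0.18,0.6,0,0,1]}}

```text
time_s: 9.75
tcp_pos: [0.5119, 0.3007, 0.235]
eef_rot: [179.9, -0.1, -88.3]
contact_force: [0.0, -0.6, -1.7]
gripper_width: 0.0295
```

Request:
{"name": "carry_out", "arguments": {"commands": [0,0.395,0,0,1,0,0,-0.4,0,1,0,0,-0.8,0,1,0,0,-0.8,0,1,0,0,-0.7,0,1,0,0,-0.35,0,1,0,0,-0.1,0,1,0,0,0,0,1]}}

```text
time_s: 10.55
tcp_pos: [0.5134, 0.3139, 0.1105]
eef_rot: [180.0, -0.1, -88.3]
contact_force: [0.4, 0.3, -1.5]
gripper_width: 0.0296
```

Request:
{"name": "carry_out", "arguments": {"commands": [0,0,-0.05,0,1,0,0,0,0,1,0,0,0,0,1]}}

```text
time_s: 10.85
tcp_pos: [0.514, 0.3145, 0.1094]
eef_rot: [-179.9, 0.1, -88.3]
contact_force: [0.4, -0.1, 1.8]
gripper_width: 0.0293
```

Request:
{"name": "carry_out", "arguments": {"commands": [0,0,0,0,-0.15,0,0,0,0,-0.15,0,0,0.25,0,-0.15,0,0,0.8,0,-0.15,0,0,1,0,-0.15,0,0,1,0,-0.15,0,-0.3,0.2,0,-0.15,0.1,-0.81,0,0,-0.15]}}

```text
time_s: 11.65
tcp_pos: [0.5182, 0.2713, 0.2415]
eef_rot: [-179.8, 0.2, -88.2]
contact_force: [0.9, 0.0, -0.7]
gripper_width: 0.0504
```

Request:
{"name": "carry_out", "arguments": {"commands": [0.15,-1,0,0,-0.15,0.15,-1,0,0,-0.15,0.15,-1,0,0,-0.15,0.15,-1,0,0,-0.15,0.15,-1,0,0,-0.15,0.15,-1,0,0,-0.15,0.15,-1,0,0,-0.15,0.16,-0.7,0,0,-0.15]}}

```text
time_s: 12.45
tcp_pos: [0.5655, -0.0408, 0.2392]
eef_rot: [-180.0, -0.0, -88.4]
contact_force: [-0.0, -0.6, 0.3]
gripper_width: 0.0505
```

Request:
{"name": "carry_out", "arguments": {"commands": [0,-0.3,0,0,-0.15,0,0,-0.5,0,-0.15,0,0,-0.85,0,-0.15,0,0,-0.85,0,-0.15,0,0,-0.6,0,-0.15,0,0,-0.35,0,-0.15,0,0,0,0,1,0,0,0,0,1]}}

```text
time_s: 13.25
tcp_pos: [0.566, -0.0501, 0.1131]
eef_rot: [-180.0, -0.0, -88.3]
contact_force: [-0.3, 0.4, -0.1]
gripper_width: 0.0397
```

Request:
{"name": "carry_out", "arguments": {"commands": [0,0,0,0,1,0,0,0,0,1,0,0,0,0,1,0,0,0.3,0,1,0,0,0.8,0,1,0,0,0.8,0,1,0,0,0.8,0,1,0,0,0.4,0,1]}}

```text
time_s: 14.05
tcp_pos: [0.5668, -0.0504, 0.2408]
eef_rot: [-179.7, 0.0, -88.3]
contact_force: [1.0, 0.2, -1.0]
gripper_width: 0.0297
```

Request:
{"name": "carry_out", "arguments": {"commands": [-0.3,0.4,0,0,1,-0.3,0.9,0,0,1,-0.3,0.92,0,0,1,-0.3,0.95,0,0,1,-0.3,0.95,0,0,1,-0.3,0.95,0,0,1,-0.3,0.95,0,0,1,-0.3,0.95,0,0,1]}}

```text
time_s: 14.85
tcp_pos: [0.469, 0.2298, 0.2377]
eef_rot: [-180.0, 0.0, -88.3]
contact_force: [0.7, -0.5, -1.7]
gripper_width: 0.0298
```

Request:
{"name": "carry_out", "arguments": {"commands": [-0.3,0.95,0,0,1,-0.3,0.7,0,0,1,-0.185,0.355,0,0,1,0,0,0,0,1,0,0,-0.4,0,1,0,0,-0.8,0,1,0,0,-0.8,0,1,0,0,-0.7,0,1]}}

```text
time_s: 15.65
tcp_pos: [0.4385, 0.3073, 0.1278]
eef_rot: [180.0, -0.0, -88.4]
contact_force: [-0.0, 0.1, -1.7]
gripper_width: 0.0296
```

Request:
{"name": "carry_out", "arguments": {"commands": [0,0,-0.35,0,1,0,0,-0.1,0,1,0,0,-0.05,0,1,0,0,0,0,1,0,0,0,0,1]}}

```text
time_s: 16.15
tcp_pos: [0.4391, 0.3085, 0.1097]
eef_rot: [-179.9, 0.1, -88.4]
contact_force: [-0.8, -0.9, 3.5]
gripper_width: 0.0294
```

Request:
{"name": "carry_out", "arguments": {"commands": [0,0,0,0,-0.15,0,0,0,0,-0.15,0,0,0.25,0,-0.15,0,0,0.8,0,-0.15,0,0,1,0,-0.15,0,0,1,0,-0.15,0.1,-0.2,0.2,0,-0.15,0.25,-0.49,0,0,-0.15]}}

```text
time_s: 16.95
tcp_pos: [0.4531, 0.2824, 0.2417]
eef_rot: [-179.8, 0.2, -88.2]
contact_force: [-0.5, -0.3, -0.7]
gripper_width: 0.0503
```

Request:
{"name": "carry_out", "arguments": {"commands": [0.5,-0.8,0,-0.5,-1,0.5,-0.8,0,-0.5,-1,0.5,-0.8,0,-0.5,-1,0.5,-0.8,0,-0.55,-1,0.55,-0.8,0,0,-1,0.55,-0.9,0,0,-1,0.6,-0.9,0,0,-1,0.5,-0.8,0,0,-1]}}

```text
time_s: 17.75
tcp_pos: [0.6213, 0.0151, 0.239]
eef_rot: [-180.0, -0.0, -96.5]
contact_force: [0.8, 0.4, 0.1]
gripper_width: 0.0875
```

Request:
{"name": "carry_out", "arguments": {"commands": [0,0,0,0,-1,0,0,0,0,-1]}}

```text
time_s: 17.95
tcp_pos: [0.6204, 0.016, 0.2384]
eef_rot: [180.0, -0.0, -96.7]
contact_force: [0.1, 0.1, 0.7]
gripper_width: 0.0876
```

```bash
python3 - <<'E'
from h import *
s=telemetry.get_state();print(s['tcp_pos'],s['eef_rot'])
c=snap('top','top1.png');w=snap('wrist','w1.png')
i=cv2.resize(c['frame'][155:255,80:310,::-1],None,fx=3,fy=3,interpolation=cv2.INTER_CUBIC)
o=np.zeros((600,690,3),np.uint8);o[:300]=i;o[300:,:400]=cv2.resize(w['frame'][:,:,::-1],(400,300));cv2.imwrite('pics/j1.png',o)
E
```

```text
[0.62044358 0.01598569 0.23837116] [ 1.79962857e+02 -9.49743595e-03 -9.66601303e+01]
```

View pics/j1.png

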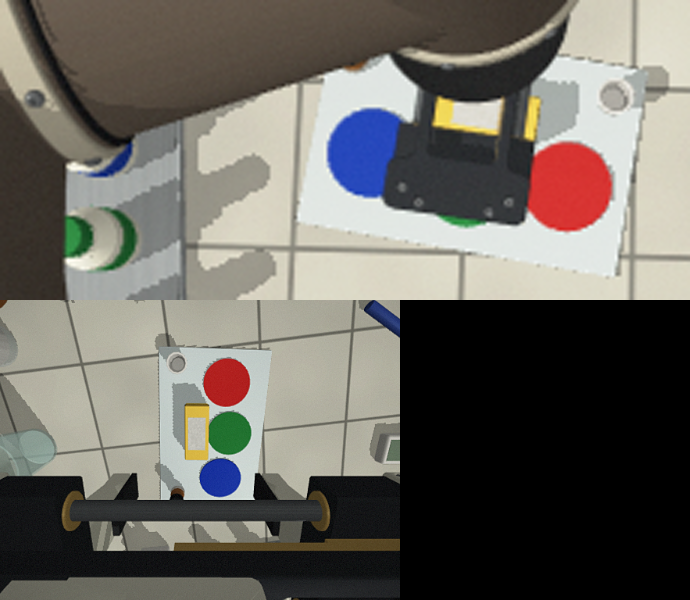

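The bottles stand in the tray. In the wrist view the box is centred between the jaws and lines up with them. I'll refine the box pose and the pad centres from this frame by colour.

```bash
python3 - <<'E'
from h import *
from scipy.spatial.transform import Rotation as Ro
s=telemetry.get_state();c=cams.capture('wrist')
T=np.eye(4);T[:3,:3]=Ro.from_euler('xyz',s['eef_rot'],degrees=True).as_matrix();T[:3,3]=s['tcp_pos']
c['camera_from_world']=np.linalg.inv(T@np.array(c['mount']))
hsv=cv2.cvtColor(c['frame'],cv2.COLOR_RGB2HSV)
print(s['tcp_pos'])
for n,lo,hi,z in(('yellow',(15,120,80),(35,255,255),.04),('red',(0,150,60),(8,255,255),.007),('red2',(172,150,60),(180,255,255),.007),('green',(50,120,40),(80,255,255),.007),('blue',(105,150,60),(125,255,255),.007)):
    m=cv2.inRange(hsv,lo,hi);m[250:]=0
    C,_=cv2.findContours(m,0,2)
    for k in sorted(C,key=cv2.contourArea)[-1:]:
        if cv2.contourArea(k)<200: continue
        b=cv2.minAreaRect(k) if n=='yellow' else cv2.fitEllipse(k)
        print(n,cv2.contourArea(k),np.round(b[0],1),ray(c,b[0],z).round(4))
        if n=='yellow':
            for z in(.04,.022):
                P=[ray(c,p,z)[:2] for p in cv2.boxPoints(b)]
                print(np.round(P,4).tolist())
                for i in range(2):d=P[i+1]-P[i];print(np.linalg.norm(d),np.degrees(np.arctan2(d[1],d[0])))
E
```

```text
[0.62004624 0.01736643 0.23874752]
yellow 2083.5 [251.5 167.5] [0.6194 0.0166 0.04  ]
[[0.6321, -0.0261], [0.5974, -0.0221], [0.6057, 0.0623], [0.6429, 0.0581]]
0.03493458485383092 173.48724440671774
0.08485140896505543 84.42012045426516
[[0.6332, -0.0243], [0.5966, -0.0201], [0.6053, 0.0689], [0.6446, 0.0644]]
0.036808986278772875 173.48724440671776
0.08940407797594774 84.4201204542651
red 2755.5 [289.7 104.7] [ 0.5656 -0.0478  0.007 ]
green 2256.5 [293.  169.6] [0.5675 0.0328 0.007 ]
blue 1903.5 [281.2 226.7] [0.5892 0.1105 0.007 ]
```

Request:
{"name": "carry_out", "arguments": {"commands": [0,0,-0.6,0,-1,0,0,-1,0,-1,0,0,-1,0,-1,0,0,-1,0,-1,0,0,-0.8,0,-1,0,0,-0.4,0,-1,0,0,-0.26,0,-1,0,0,0,0,-1], "grip_force": 15}}

```text
time_s: 18.9
tcp_pos: [0.6196, 0.0177, 0.0353]
eef_rot: [179.9, -0.0, -96.5]
contact_force: [0.5, -0.7, 0.9]
gripper_width: 0.0877
```

Request:
{"name": "carry_out", "arguments": {"commands": [0,0,0,0,0,0,0,0,0,1,0,0,0,0,1,0,0,0,0,1,0,0,0,0,1,0,0,0,0,1]}}

```text
time_s: 19.5
tcp_pos: [0.6205, 0.017, 0.0364]
eef_rot: [-180.0, 0.0, -96.5]
contact_force: [-0.3, 0.4, 0.5]
gripper_width: 0.0453
```

Request:
{"name": "carry_out", "arguments": {"commands": [0,0,0,0,1,0,0,0,0,1,0,0,0,0,1,0,0,0,0,1]}}

```text
time_s: 19.9
tcp_pos: [0.6202, 0.017, 0.0362]
eef_rot: [180.0, -0.0, -96.5]
contact_force: [-0.1, -1.0, 2.3]
gripper_width: 0.0357
```

Request:
{"name": "carry_out", "arguments": {"commands": [0,0,0.3,0,1,0,0,0.7,0,1,0,0,0.8,0,1,0,0,0.8,0,1,0,0,0.4,0,1,-0.2,-0.5,0,0.5,1,-0.3,-0.8,0,0.9,1,-0.3,-0.85,0,0.9,1]}}

```text
time_s: 20.7
tcp_pos: [0.5882, -0.0693, 0.157]
eef_rot: [-179.9, 0.0, -87.1]
contact_force: [0.4, -0.6, -1.7]
gripper_width: 0.0358
```

Request:
{"name": "carry_out", "arguments": {"commands": [-0.3,-0.9,0,0.9,1,-0.3,-0.9,0,0.9,1,-0.3,-0.9,0,0.9,1,-0.3,-0.9,0,0.9,1,-0.3,-0.9,0,0.9,1,-0.23,-0.7,0,0.33,1,0,-0.31,0,0,1,0,0,0,0,1]}}

```text
time_s: 21.5
tcp_pos: [0.5191, -0.2909, 0.1566]
eef_rot: [-180.0, -0.0, -68.2]
contact_force: [1.0, -0.1, -1.2]
gripper_width: 0.0361
```

Request:
{"name": "carry_out", "arguments": {"commands": [0,0,0,0,1]}}

```text
time_s: 21.6
tcp_pos: [0.5194, -0.2892, 0.1564]
eef_rot: [-180.0, -0.0, -68.1]
contact_force: [-1.1, 0.3, -1.4]
gripper_width: 0.0361
```

```bash
python3 - <<'E'
from h import *
s=telemetry.get_state();print(s['tcp_pos'],s['eef_rot'],s['gripper_width'])
c=snap('top','top2.png');w=snap('wrist','w2.png');b=snap('scene','s2.png')
i=cv2.resize(b['frame'][190:290,80:200,::-1],None,fx=5,fy=5,interpolation=cv2.INTER_CUBIC)[:500,:600]
j=cv2.resize(c['frame'][200:285,325:410,::-1],(200,200))
o=np.zeros((500,800,3),np.uint8);o[:,:600]=i;o[:200,600:]=j;o[200:350,600:]=cv2.resize(w['frame'][:,:,::-1],(200,150));cv2.imwrite('pics/j2.png',o)
E
```

```text
[ 0.51943638 -0.2892184   0.15637056] [-1.79979971e+02 -2.67279158e-03 -6.80732978e+01] 0.03611865511622342
```

View pics/j2.png

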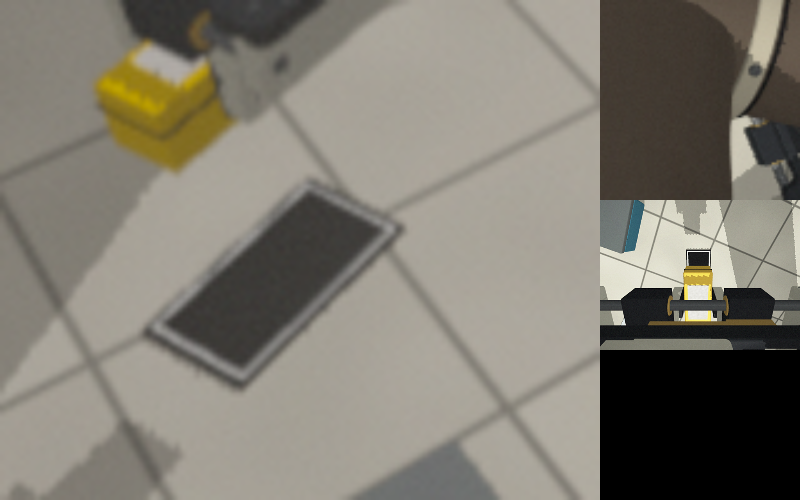

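The box is held level and lines up with the mat just below it in the wrist view. I'll lower it.

Request:
{"name": "carry_out", "arguments": {"commands": [0,0,-0.5,0,1,0,0,-0.8,0,1,0,0,-0.8,0,1,0,0,-0.6,0,1,0,0,-0.2,0,1,0,0,-0.09,0,1,0,0,0,0,1,0,0,0,0,1]}}

```text
time_s: 22.55
tcp_pos: [0.5202, -0.2895, 0.0379]
eef_rot: [-179.9, -0.1, -68.0]
contact_force: [0.8, 0.5, -1.4]
gripper_width: 0.0358
```

Request:
{"name": "carry_out", "arguments": {"commands": [0,0,-0.03,0,1,0,0,0,0,1,0,0,0,0,1]}}

```text
time_s: 22.85
tcp_pos: [0.5194, -0.2895, 0.0358]
eef_rot: [-180.0, -0.0, -68.0]
contact_force: [-0.2, -0.2, -2.1]
gripper_width: 0.0355
```

Request:
{"name": "carry_out", "arguments": {"commands": [0,0,-0.02,0,1,0,0,0,0,1,0,0,0,0,1]}}

```text
time_s: 23.15
tcp_pos: [0.5194, -0.2895, 0.0351]
eef_rot: [-180.0, -0.0, -68.0]
contact_force: [-0.7, 1.9, 6.4]
gripper_width: 0.036
```

Request:
{"name": "carry_out", "arguments": {"commands": [0,0,0,0,0,0,0,0,0,-0.15,0,0,0,0,-0.15,0,0,0,0,-0.15,0,0,0.3,0,-0.15,0,0,0.8,0,-0.15,0,0,1,0,-0.15,0,0,1,0,-0.15]}}

```text
time_s: 23.95
tcp_pos: [0.5189, -0.2894, 0.1606]
eef_rot: [180.0, 0.0, -68.0]
contact_force: [1.9, 0.1, -0.7]
gripper_width: 0.0503
```

Request:
{"name": "carry_out", "arguments": {"commands": [0,0,1,0,-0.15,0,0,1,0,-0.15,0,1,0,0,-0.15,0,1,0,0,-0.15,0,1,0,-0.5,-0.15,0,1,0,-1,-0.15,0,1,0,-1,-0.15,0,1,0,-1,-0.15]}}

```text
time_s: 24.75
tcp_pos: [0.5189, -0.0479, 0.2397]
eef_rot: [-179.9, 0.0, -82.2]
contact_force: [0.5, 0.2, 0.0]
gripper_width: 0.0504
```

```bash
python3 - <<'E'
from h import *
s=telemetry.get_state();print(s['tcp_pos'],s['eef_rot'])
c=snap('top','top3.png')
i=cv2.resize(c['frame'][210:270,335:400,::-1],None,fx=6,fy=6,interpolation=cv2.INTER_CUBIC)
j=cv2.resize(c['frame'][:,:,::-1],(400,300))
o=np.zeros((360,800,3),np.uint8);o[:,:390]=i;o[:300,400:]=j;cv2.imwrite('pics/j3.png',o)
E
```

```text
[ 0.51885569 -0.04789504  0.23972061] [-1.79925210e+02  4.87349779e-03 -8.21839054e+01]
```

View pics/j3.png

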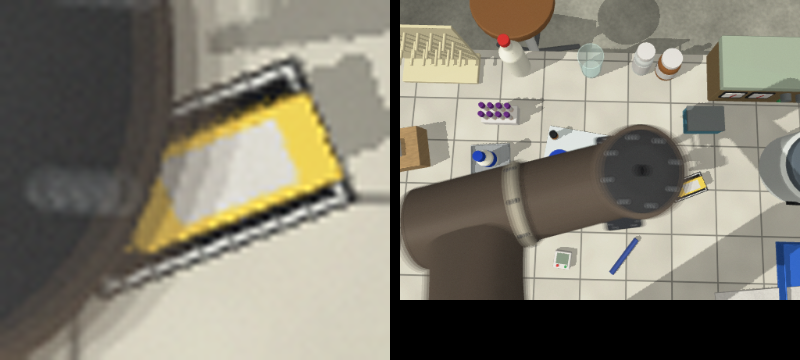

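The box lies on the mat and is partly hidden by the arm. I'll check its right-hand end against where it should be.

```bash
python3 - <<'E'
from h import *
import pickle
a,b=pickle.load(open('c0.pkl','rb'))
cv=lambda p:((p[0]+.5)/6-.5+335,(p[1]+.5)/6-.5+210)
for p in((305,95),(343,183)):print(ray(a,cv(p),.039).round(4))
t=np.radians(-68);u=np.array([np.cos(t),np.sin(t)]);v=np.array([-u[1],u[0]]);c=np.array([.5188,-.2891])
print(c+u*.042+v*.018,c+u*.042-v*.018)
E
```

```text
[ 0.5501 -0.3198  0.039 ]
[ 0.5165 -0.3338  0.039 ]
[ 0.55122279 -0.3212988 ] [ 0.51784417 -0.33478464]
```

The box end is within 1.5 mm of ideal. Now the bottles go back, red first.

Request:
{"name": "carry_out", "arguments": {"commands": [-0.2,0.7,0,-0.5,-0.15,-0.2,0.95,0,-0.5,-0.15,-0.2,0.95,0,-0.5,-0.15,-0.2,0.95,0,0,-0.15,-0.2,0.95,0,0,-0.15,-0.2,0.95,0,0,-0.15,-0.2,0.95,0,0,-0.15,-0.2,0.95,0,0,-0.15]}}

```text
time_s: 25.6
tcp_pos: [0.4546, 0.246, 0.2397]
eef_rot: [-179.9, 0.1, -88.0]
contact_force: [0.1, -0.2, -0.2]
gripper_width: 0.0502
```

Request:
{"name": "carry_out", "arguments": {"commands": [-0.2,0.8,0,0,-0.15,-0.22,0.8,0,0,-0.15,0,0,0,0,-0.15,0,0,-0.6,0,-0.15,0,0,-0.85,0,-0.15,0,0,-0.85,0,-0.15,0,0,-0.6,0,-0.15,0,0,-0.3,0,-0.15]}}

```text
time_s: 26.4
tcp_pos: [0.4378, 0.3074, 0.1091]
eef_rot: [179.9, -0.1, -88.0]
contact_force: [-0.1, -0.6, 0.5]
gripper_width: 0.0504
```

Request:
{"name": "carry_out", "arguments": {"commands": [0,0,0,0,-0.15,0,0,0,0,1,0,0,0,0,1,0,0,0,0,1,0,0,0,0,1,0,0,0,0,1], "grip_force": 20}}

```text
time_s: 27.0
tcp_pos: [0.4387, 0.3091, 0.1117]
eef_rot: [-179.9, 0.1, -88.0]
contact_force: [-2.5, -0.4, 6.4]
gripper_width: 0.0296
```

Request:
{"name": "carry_out", "arguments": {"commands": [0,0,0.3,0,1,0,0,0.8,0,1,0,0,0.8,0,1,0,0,0.8,0,1,0,0,0.5,0,1,0.2,-0.5,0,0,1,0.3,-0.85,0,0,1,0.34,-0.9,0,0,1]}}

```text
time_s: 27.8
tcp_pos: [0.4719, 0.218, 0.2395]
eef_rot: [-180.0, 0.0, -87.9]
contact_force: [-0.3, -0.2, -0.8]
gripper_width: 0.0294
```

Request:
{"name": "carry_out", "arguments": {"commands": [0.35,-0.95,0,0,1,0.35,-0.95,0,0,1,0.35,-0.95,0,0,1,0.35,-0.95,0,0,1,0.35,-0.95,0,0,1,0.35,-0.95,0,0,1,0.25,-0.65,0,0,1,0,-0.35,0,0,1]}}

```text
time_s: 28.6
tcp_pos: [0.5665, -0.0515, 0.2388]
eef_rot: [180.0, -0.0, -88.1]
contact_force: [-1.1, 1.0, -1.2]
gripper_width: 0.0297
```

Request:
{"name": "carry_out", "arguments": {"commands": [0,0,0,0,1,0,0,-0.4,0,1,0,0,-0.8,0,1,0,0,-0.8,0,1,0,0,-0.7,0,1,0,0,-0.3,0,1,0,0,-0.07,0,1,0,0,0,0,1]}}

```text
time_s: 29.4
tcp_pos: [0.5664, -0.0488, 0.1165]
eef_rot: [-180.0, -0.0, -88.0]
contact_force: [0.8, -0.1, -1.5]
gripper_width: 0.0292
```

Request:
{"name": "carry_out", "arguments": {"commands": [0,0,-0.03,0,1,0,0,0,0,1,0,0,0,0,1]}}

```text
time_s: 29.7
tcp_pos: [0.5664, -0.0493, 0.1153]
eef_rot: [-179.9, 0.0, -88.0]
contact_force: [-0.4, 0.3, 0.1]
gripper_width: 0.0296
```

Request:
{"name": "carry_out", "arguments": {"commands": [0,0,-0.02,0,1,0,0,0,0,-0.15,0,0,0,0,-0.15,0,0,0.25,0,-0.15,0,0,0.87,0,-0.15,0,0,1,0,-0.15,0,0,1,0,-0.15,0,0.485,0,0,-0.15]}}

```text
time_s: 30.5
tcp_pos: [0.5689, -0.0309, 0.2457]
eef_rot: [-179.4, 0.0, -88.1]
contact_force: [0.1, 0.5, 0.4]
gripper_width: 0.05
```

Request:
{"name": "carry_out", "arguments": {"commands": [-0.15,1,0,0,-0.15,-0.15,1,0,0,-0.15,-0.15,1,0,0,-0.15,-0.15,1,0,0,-0.15,-0.15,1,0,0,-0.15,-0.15,1,0,0,-0.15,-0.15,1,0,0,-0.15,-0.2675,0.9,0,0,-0.15]}}

```text
time_s: 31.3
tcp_pos: [0.5131, 0.2879, 0.2393]
eef_rot: [-180.0, 0.0, -88.0]
contact_force: [0.8, -0.7, -0.1]
gripper_width: 0.0503
```

Request:
{"name": "carry_out", "arguments": {"commands": [0,0.7,0,0,-0.15,0,0,0,0,-0.15,0,0,-0.6,0,-0.15,0,0,-0.85,0,-0.15,0,0,-0.85,0,-0.15,0,0,-0.6,0,-0.15,0,0,-0.3,0,-0.15,0,0,0,0,-0.15]}}

```text
time_s: 32.1
tcp_pos: [0.5129, 0.313, 0.1095]
eef_rot: [179.9, -0.1, -88.0]
contact_force: [0.4, 0.1, 0.1]
gripper_width: 0.0505
```

Request:
{"name": "carry_out", "arguments": {"commands": [0,0,0,0,1,0,0,0,0,1,0,0,0,0,1,0,0,0,0,1,0,0,0,0,1]}}

```text
time_s: 32.6
tcp_pos: [0.5137, 0.3145, 0.1118]
eef_rot: [-179.9, 0.1, -88.0]
contact_force: [-1.3, -0.4, 5.1]
gripper_width: 0.0297
```

Request:
{"name": "carry_out", "arguments": {"commands": [0,0,0.3,0,1,0,0,0.8,0,1,0,0,0.8,0,1,0,0,0.8,0,1,0,0,0.5,0,1,0.1,-0.4,0,0,1,0.2,-0.85,0,0,1,0.2,-0.9,0,0,1]}}

```text
time_s: 33.4
tcp_pos: [0.5327, 0.2268, 0.238]
eef_rot: [179.9, -0.0, -87.9]
contact_force: [-0.7, 0.5, -1.4]
gripper_width: 0.0294
```

Request:
{"name": "carry_out", "arguments": {"commands": [0.2,-0.95,0,0,1,0.2,-0.95,0,0,1,0.2,-0.95,0,0,1,0.2,-0.95,0,0,1,0.0675,-0.71,0,0,1,0,-0.4,0,0,1,0,0,0,0,1,0,0,0,0,1]}}

```text
time_s: 34.2
tcp_pos: [0.5676, 0.0313, 0.2382]
eef_rot: [180.0, 0.0, -88.1]
contact_force: [0.1, 0.3, -1.7]
gripper_width: 0.0293
```

Request:
{"name": "carry_out", "arguments": {"commands": [0,0,-0.4,0,1,0,0,-0.8,0,1,0,0,-0.8,0,1,0,0,-0.7,0,1,0,0,-0.3,0,1,0,0,-0.07,0,1,0,0,-0.03,0,1,0,0,0,0,1]}}

```text
time_s: 35.0
tcp_pos: [0.5686, 0.0322, 0.1153]
eef_rot: [-179.9, 0.0, -88.0]
contact_force: [-0.5, 0.2, -1.0]
gripper_width: 0.029
```

Request:
{"name": "carry_out", "arguments": {"commands": [0,0,-0.02,0,1,0,0,0,0,1]}}

```text
time_s: 35.2
tcp_pos: [0.5688, 0.032, 0.115]
eef_rot: [-179.9, 0.0, -88.0]
contact_force: [-1.5, 1.7, 5.3]
gripper_width: 0.0296
```

Request:
{"name": "carry_out", "arguments": {"commands": [0,0,0,0,-0.15,0,0,0,0,-0.15,0,0,0.25,0,-0.15,0,0,0.87,0,-0.15,0,0,1,0,-0.15,0,0,1,0,-0.15,0,0.4,0,0,-0.15,0.1,1,0,0,-0.15]}}

```text
time_s: 36.0
tcp_pos: [0.5724, 0.0867, 0.2412]
eef_rot: [-179.8, 0.1, -88.2]
contact_force: [1.1, 0.7, -0.4]
gripper_width: 0.0503
```

Request:
{"name": "carry_out", "arguments": {"commands": [0.1,1,0,0,-0.15,0.1,1,0,0,-0.15,0.1,1,0,0,-0.15,0.1125,1,0,0,-0.15,0,1,0,0,-0.15,0,0.8,0,0,-0.15,0,0,0,0,-0.15,0,0,-0.6,0,-0.15]}}

```text
time_s: 36.8
tcp_pos: [0.5898, 0.3217, 0.2177]
eef_rot: [-179.7, 0.2, -87.9]
contact_force: [0.6, -0.5, -0.6]
gripper_width: 0.0506
```

Request:
{"name": "carry_out", "arguments": {"commands": [0,0,-0.85,0,-0.15,0,0,-0.85,0,-0.15,0,0,-0.6,0,-0.15,0,0,-0.3,0,-0.15,0,0,0,0,-0.15,0,0,0,0,1,0,0,0,0,1,0,0,0,0,1]}}

```text
time_s: 37.6
tcp_pos: [0.5891, 0.3201, 0.1122]
eef_rot: [-179.9, 0.1, -88.0]
contact_force: [-1.1, 0.3, 0.8]
gripper_width: 0.032
```

Request:
{"name": "carry_out", "arguments": {"commands": [0,0,0,0,1,0,0,0,0,1]}}

```text
time_s: 37.8
tcp_pos: [0.5887, 0.32, 0.1119]
eef_rot: [-179.9, 0.1, -88.0]
contact_force: [-2.4, -0.2, 5.9]
gripper_width: 0.0293
```

Request:
{"name": "carry_out", "arguments": {"commands": [0,0,0.3,0,1,0,0,0.8,0,1,0,0,0.8,0,1,0,0,0.8,0,1,0,0,0.5,0,1,0.03,-0.4,0,0,1,0,-0.8,0,0,1,0,-0.9,0,0,1]}}

```text
time_s: 38.6
tcp_pos: [0.589, 0.2346, 0.2377]
eef_rot: [179.9, -0.0, -88.0]
contact_force: [0.1, -1.0, -2.1]
gripper_width: 0.0296
```

Request:
{"name": "carry_out", "arguments": {"commands": [0,-0.95,0,0,1,0,-0.95,0,0,1,0,-0.8,0,0,1,0,-0.46,0,0,1,0,0,0,0,1,0,0,0,0,1,0,0,-0.4,0,1,0,0,-0.8,0,1]}}

```text
time_s: 39.4
tcp_pos: [0.5914, 0.1108, 0.1924]
eef_rot: [-179.7, 0.1, -87.9]
contact_force: [0.7, -0.0, -3.0]
gripper_width: 0.0294
```

Request:
{"name": "carry_out", "arguments": {"commands": [0,0,-0.8,0,1,0,0,-0.7,0,1,0,0,-0.3,0,1,0,0,-0.07,0,1,0,0,-0.03,0,1,0,0,0,0,1]}}

```text
time_s: 40.0
tcp_pos: [0.5902, 0.1099, 0.1152]
eef_rot: [-179.9, 0.0, -88.0]
contact_force: [0.2, 0.1, -2.8]
gripper_width: 0.0295
```

Request:
{"name": "carry_out", "arguments": {"commands": [0,0,-0.02,0,1,0,0,0,0,1]}}

```text
time_s: 40.2
tcp_pos: [0.5904, 0.1096, 0.1149]
eef_rot: [-179.9, 0.0, -88.0]
contact_force: [-0.5, -0.2, 4.6]
gripper_width: 0.0294
```

Now I'll release, rise, and move clear towards the start pose so the cameras can see everything.

Request:
{"name": "carry_out", "arguments": {"commands": [0,0,0,0,-0.15,0,0,0,0,-0.15,0,0,0.25,0,-0.15,0,0,0.87,0,-0.15,0,0,1,0,-0.15,0,0,1,0,-0.15,0,0.5,0,0,-0.15,-0.485,0.8,0,0,-0.15]}}

```text
time_s: 41.0
tcp_pos: [0.572, 0.161, 0.2408]
eef_rot: [-179.8, 0.1, -88.2]
contact_force: [-0.7, 0.2, -1.5]
gripper_width: 0.0505
```

Request:
{"name": "carry_out", "arguments": {"commands": [-0.5,0.8,0,0,-0.5,-0.5,0.8,0,0,-0.5,-0.5,0.8,0,0,-0.5,-0.5,0.8,0,0,-0.5,-0.5,0.8,0,0,-0.5,-0.5,0.8,0,0,-0.5,-0.5,0.8,0,0,-0.5,-0.5,0.8,0,0,-0.5]}}

```text
time_s: 41.8
tcp_pos: [0.4094, 0.4184, 0.2395]
eef_rot: [-180.0, 0.0, -88.0]
contact_force: [0.1, 0.3, -0.2]
gripper_width: 0.0657
```

Request:
{"name": "carry_out", "arguments": {"commands": [-0.5,0.8,0,0,-0.5,-0.5,0.8,0,0,-0.5,-0.5,0.8,0,0,-0.5,0,0.3,0,0,-0.5,0,0,0,0,-0.5,0,0,0,0,-0.5]}}

```text
time_s: 42.4
tcp_pos: [0.3505, 0.5248, 0.2386]
eef_rot: [180.0, -0.0, -88.0]
contact_force: [0.2, -0.2, -0.7]
gripper_width: 0.0655
```

```bash
python3 - <<'E'
from h import *
s=telemetry.get_state();print(s['tcp_pos'],s['qd'].round(1),s['time_s'])
c=snap('top','top4.png');b=snap('scene','s4.png')
i=cv2.resize(c['frame'][155:255,175:305,::-1],None,fx=3,fy=3,interpolation=cv2.INTER_CUBIC)
j=cv2.resize(c['frame'][210:270,335:400,::-1],None,fx=6,fy=6,interpolation=cv2.INTER_CUBIC)
k=cv2.resize(b['frame'][130:280,100:400,::-1],(400,200))
o=np.zeros((600,800,3),np.uint8);o[:300,:390]=i;o[:360,400:790]=j;o[380:580,:400]=k;cv2.imwrite('pics/j4.png',o)
E
```

```text
[0.35053737 0.52475621 0.2386379 ] [-0.8 -0.7 -0.6 -0.   0.  -0. ] 42.4
```

View pics/j4.png

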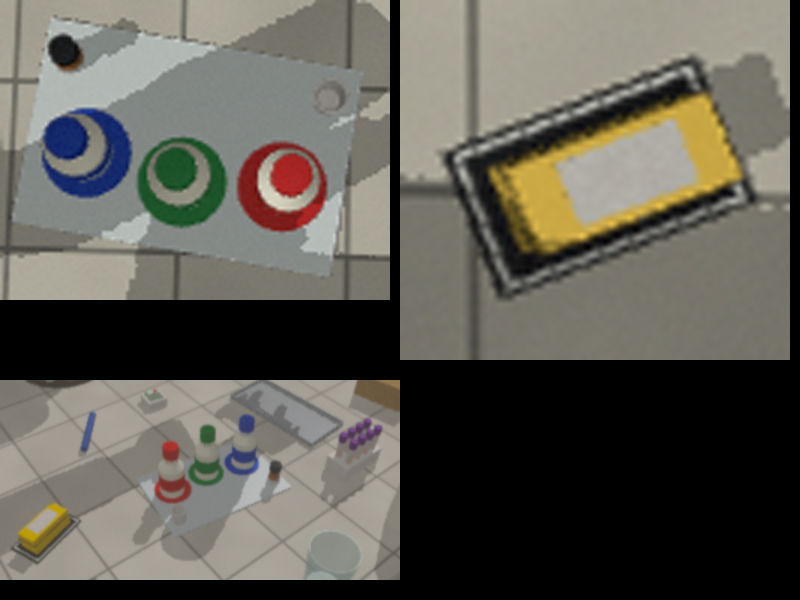

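The bottles stand upright on their pads, as at the start: caps are near (67,138), (177,170) and (291,178) in the 3× crop. The box lies along the mat. Last, a numeric check.

```bash
python3 - <<'E'
from h import *
import pickle
a,_=pickle.load(open('c0.pkl','rb'))
cv=lambda p,f,ox,oy:((p[0]+.5)/f-.5+ox,(p[1]+.5)/f-.5+oy)
J=lambda p,z:ray(a,cv(p,6,335,210),z)[:2]
c=np.array([.5188,-.2891]);t=np.radians(-68);R=np.array([[np.cos(t),np.sin(t)],[-np.sin(t),np.cos(t)]])
for p,z in(((305,93),.039),((345,181),.039),((88,165),.004),((125,255),.004)):print('box corner in mat frame mm (long,across)',(1000*R@(J(p,z)-c)).round(1))
for n,p,q in(('blue',(67,138),(.5895,.1095)),('green',(177,170),(.5677,.032)),('red',(291,178),(.5657,-.0487))):print(n,1000*(ray(a,cv(p,3,175,155),.119)[:2]-q).round(4))
E
```

```text
box corner in mat frame mm (long,across) [40.5 18.2]
box corner in mat frame mm (long,across) [ 41.6 -18.4]
box corner in mat frame mm (long,across) [-40.7  19.9]
box corner in mat frame mm (long,across) [-40.5 -18.3]
blue [-0.4  0.1]
green [ 0.4 -1.6]
red [-1.4 -2.2]
```

```bash
python3 -c "
from plant import r
print(r.close_job())"
```

```text
the job is handed in; nothing more can be done
None
```

I moved all three bottles into the steel tray, laid the slide box on the black mat, then stood each bottle back on its own pad. I handed the job in with the gripper empty and clear of everything, at about 42 s of the 144 s allowed.

- **Box:** the last pictures put its corners within about 2 mm of centred on the mat, lying along the mat's length.
- **Bottles:** all three are upright, with caps within about 3 mm of the pad centres. The pads leave 12 mm to spare all round, so each bottle stands fully on its own.
- **Rack:** it looks upright and in its original place in the last scene picture, but I didn't measure it again.
- **Forces:** the readings after each move stayed under about 8 N. I didn't see forces in between.
- **Box while moving bottles:** I measured it once they were all in the tray, and it agreed with my first measurement within about 2 mm.

None of the checks failed or disagreed beyond that 1–3 mm measuring error.

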